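# Close up the pacifier tray with light presses

### The job

Close up the nursery tray with light presses of a fingertip, in this order: first press down the vent button on the low plastic pacifier box, then the seal button on the lid of the glass jar, and last the raised tab of the clip on the tray's rim, each until it is down and stays down. Press gently, with no hard push or knock, and do not grasp, lift or shift the box or the jar, and leave the upturned cup and the two pacifiers where they are.

Things in the scene. Friction and masses are not known exactly. Their poses are not given: they have to be found in the camera images.
- box: pacifier box: loose, round, low, white hard plastic with a ribbed grey twist cap, 87 mm across, cap top 48 mm above its underside, 0.3 kg. A round vent button stands up in the middle of the cap. Origin at the centre of its underside, z up. Stands on the tray's silicone floor (4 mm above the dresser), like all loose things here
- box_vent (a joint): vent button of the box, pressed distance in m: 0 is fully up (26 mm proud of the cap), 0.016 is down. Starts at 0 to 0.002. It runs on a soft gasket: pushing it on takes about 1 N at 0, 4 N at 0.008, 7 N at 0.016 and 10 N at 0.024 (hard stop); up to 0.016 it stays where it is left, from deeper it springs back to 0.016
- box_vent_top (a point): centre of the top face of the box's vent button (white, 28 mm across); goes down with the button
- jar: glass jar: loose, round, 72 mm across, with a wooden lid 70 mm across whose top is 75 mm above the jar's underside, 0.42 kg. A round steel seal button stands up in the middle of the lid. Origin at the centre of its underside, z up
- jar_seal (a joint): seal button of the jar, pressed distance in m: 0 is fully up (26 mm proud of the lid), 0.016 is down. Starts at 0 to 0.002. It runs on a soft gasket: pushing it on takes about 1 N at 0, 4 N at 0.008, 7 N at 0.016 and 10 N at 0.024 (hard stop); up to 0.016 it stays where it is left, from deeper it springs back to 0.016
- jar_seal_top (a point): centre of the top face of the jar's seal button (28 mm across); goes down with the button
- clip: pink plastic pacifier clip biting the flat lip of the tray's far rim (the long side away from the robot); cannot move. 52 mm long, 22 mm wide, its body's top 27 mm above the dresser. Origin on the dresser under the middle of the lip; x points outwards from the tray, along the clip; the clip reaches from x = -14 to +38 mm
- clip_tab (a joint): flip tab of the clip, angle in rad: 0 is fully raised (40 degrees above level), 0.55 is down, 0.70 is level, hard stop at 0.85. Starts at 0 to 0.08. Hinged about the clip's y axis at x = -8 mm, 34 mm above the dresser, free end outwards. Pushing it on takes about 1 N when raised, 2 to 4 N at 0.3, 3 to 5 N at 0.55; up to 0.55 it stays where it is left, from deeper it springs back to 0.55
- clip_tab_press (a point): pressing point on the upper face of the tab (40 mm long, 18 mm wide, 4 mm thick), on its middle line, 32 mm from the hinge, 8 mm short of the free end; sinks about 16 mm while the joint goes from 0 to 0.55
- cup: ceramic measuring cup standing upside down, 74 mm across at the rim below, 62 mm high, loop handle to its +y reaching 54 mm from the axis; loose, to be left alone. Origin at the centre of its underside
- pacifier_a: pacifier standing teat up, shield 34 x 44 mm, 39 mm high; loose, to be left alone. Origin at the centre of its underside
- pacifier_b: second pacifier, the same as the first

How it is judged:
By the outcome, as a careful person would: the job done as asked, in the order asked, and still so for the second after the job is handed in, with the robot touching nothing.
It also fails if it takes over 48 s, if anything falls off the work surface, if the arm or the gripper's body presses on something with over 40 N, if the wrist force passes 120 N, or if a joint passes its speed limit or range.

### The arm

A 7-joint arm with a two-finger parallel gripper is mounted at the origin on the work surface. World frame = base frame: x ahead of the robot, y to its left, z up, the work surface at z = 0. Lengths are in m, angles in rad, forces in N, time in s.
With the tool pointing down it reaches from about 0.425 to 0.95 m from the base axis. Payload 4.7 kg.
Tool frame: the origin (TCP) lies on the front face of the gripper's body, between the roots of the fingers; the fingertips stand 70 mm ahead of it and the grasp point (between the pads) lies 51 mm ahead of it (robot.grip_depth is the z of the grasp point in the tool frame, in m); z points along the fingers, y is the direction in which the jaws open and shut (so a half turn about z gives the same grasp; the last joint's range is limited). The gripper opens to 87 mm and grips with 3 to 60 N. Pads are 19 mm wide; open, the fingers measure 117 mm over their backs; the gripper's body (75 mm by 190 mm) begins 51 mm behind the grasp point.
Start: joints at [1.266, 0.469, -0.049, 1.532, 0.024, 1.141, -0.082], TCP at [0.184, -0.649, 0.292] pointing down, gripper open.
Joint ranges: [-2.59, 2.59], [-0.33, 1.99], [-1.39, 1.29], [0.1, 2.45], [-1.04, 4.18], [0.21, 1.99], [-2.66, 2.66]. Speed limits (rad/s): [2.57, 2.57, 3.14, 3.14, 3.14, 3.14, 3.14].

### API

Orientations are given as [roll, pitch, yaw] about the fixed x, y, z axes, in that order (R = Rz(yaw) Ry(pitch) Rx(roll)).
In Python, from plant import get_state, vision, job_done, models, robot gives the robot as it stands.
- The arm moves only by the tool move_arm, never from a script. Its argument "deltas" is a list of rows, each a list of 5 numbers: the shift along the tool's x, y, z in m, then the turn about the tool's z in degrees, then the closure in counts, from 0 (fully open) to 255 (shut). In form: [[x, y, z, roll, gripper], ...]. A call has 1 to 20 rows; each row shifts and turns the pose as measured when the row begins, along the tool's axes as they then stand; what a row does not reach is not made up. A row lasts 1/10 s, in which the tool goes at most 50 mm and 8.59 degrees, less where a joint would pass 70% of its speed; a pose out of reach is approached as far as the arm can. A call with a gripper value outside its range is refused whole. The fingers move at their own pace and stop on an object; "force" is the grip in N (left out, the last holds). Time passes only in rows, so rows that do not move let the fingers close. It gives the time, the measured TCP pose, the force and the opening at its end, in the units of the state.
- get_state(): the state, without advancing time (a new reading comes with each control period).
- vision.snapshot(name): name is "scene" or "top"; returns a dict with "img" (384x512x3 uint8, red, green, blue), "range_z" (384x512 float32, m along the optical axis (not along the pixel's ray), 0 where there is no reading), "K" (3x3 intrinsics, pixels), "dist" ([k1, k2, p1, p2, k3] as OpenCV has them; the pictures are not rectified), "R" (3x3) and "t" (3): a world point X has camera coordinates R X + t. Camera axes: x right, y down, z forward; pixel columns grow to the right and rows downward; lengths in m; the calibration is good to about 2 mm. A picture is of the moment at which its call begins.
- job_done(): hands the job in, once; it reports no verdict.
Trained networks look in a picture, given as the dict that the camera call returned (one of the last four; its "shot" number tells which), for a name from the list of things; names that differ only in an ending like _2 or _b are one class to them, and where a whole thing is asked for, a point or a joint stands for the part that bears it (a point fixed in the world has none). Each returns a list of dicts, best first, with "confidence" (0 to 1); they miss things now and then, are a little off and sometimes report something else, mostly with a low value. They report only what shows in the picture. A call takes as long as a camera call.
- models.outline_of(thing, picture): "pixels" (384x512 bool, what is visible of it) and "centre" ([column, row] in pixels, amid what is visible of it).
The state is a dict: "t": time; "q": joint angles; "joint_vel": joint speeds; "effort": joint torques, N m; "eef_pos": TCP position; "tool_rot": TCP orientation; "wrist_force": force on the tool from outside, world axes, zero at the start; "moment": the same for the moment, N m; "gripper_width": finger opening in m.
Only numpy, scipy, OpenCV 4.12 (cv2) and the standard library are available. Lean on these libraries where they do the work, as an engineer would, in place of code of your own. Each camera call takes 0.05 s, during which the arm holds its last target. There are 200 camera calls.

## Working session

There is one attempt and no reset: what is moved stays moved. The work goes in short steps, Python scripts to look and compute and a tool call to move; the robot and the scene stay as the last step left them, time stands still between calls to the robot, and variables do not carry over. Pictures are saved under pics/ and viewed, about 8 in all and at most 12, crops included, and the job is handed in when it is done.

Besides the shell and the picture viewer there is one more tool, called after "Request:" by a JSON object that holds its "api" and its "payload", one argument or row to a line. move_arm: Moves the arm, as the interface text tells. Its arguments: {"type":"object","properties":{"deltas":{"type":"array","items":{"type":"array","items":{"type":"number"}}},"force":{"type":"number"}},"required":["deltas"]}

```bash
mkdir -p pics; cat > h.py <<'E'
import numpy as np,cv2
from plant import get_state, vision, job_done, models, robot
def world(p,px,z=None):
    """pixels Nx2 (c,r) -> world using range"""
    px=np.atleast_2d(px).astype(float)
    n=cv2.undistortPoints(px[:,None],p['K'],np.array(p['dist']))[:,0]
    r=px.round().astype(int); d=p['range_z'][r[:,1],r[:,0]]
    C=np.c_[n*d[:,None],d]
    W=(C-p['t'])@p['R']
    return W[d>0]
def pts(p,mask):
    v,u=np.nonzero(mask); return world(p,np.c_[u,v])
E
python3 - <<'E'
from h import *
s=get_state();print({k:np.round(v,3) for k,v in s.items()})
im=[]
for n in("scene","top"):
    p=vision.snapshot(n);cv2.imwrite(f'pics/{n}0.png',p['img'][...,::-1])
    print(n,np.round(-p['R'].T@p['t'],3))
    for k in("box","box_vent_top","jar","jar_seal_top","clip","clip_tab","cup","pacifier_a"):
        for o in models.outline_of(k,p)[:2]:
            P=pts(p,o['pixels'])
            if len(P)<5: print(k,'few');continue
            top=P[P[:,2]>np.percentile(P[:,2],98)-.004]
            print(k,round(o['confidence'],2),np.round(o['centre']),len(P),'med',np.round(np.median(P,0),3),'lo',np.round(np.percentile(P,2,0),3),'hi',np.round(np.percentile(P,98,0),3),'top',np.round((top.min(0)+top.max(0))/2,4),len(top))
E
```

```text
{'t': np.float64(0.0), 'q': array([ 1.266,  0.469, -0.049,  1.534,  0.024,  1.141, -0.082]), 'joint_vel': array([ 0.   , -0.002,  0.001,  0.   , -0.001,  0.   ,  0.   ]), 'effort': array([ 0.0000e+00, -5.0797e+01, -8.1000e-02, -2.3616e+01, -6.1000e-02,
        3.8000e-02,  0.0000e+00]), 'eef_pos': array([ 0.184, -0.649,  0.291]), 'tool_rot': array([-3.14 ,  0.   ,  0.276]), 'wrist_force': array([ 0.22 , -0.585,  0.118]), 'moment': array([ 0.019, -0.01 ,  0.016]), 'gripper_width': np.float64(0.087)}
scene [ 1.116 -0.167  0.686]
box 0.56 [156. 209.] 1585 med [ 0.485 -0.15   0.051] lo [ 0.435 -0.189  0.007] hi [ 0.51  -0.109  0.078] top [ 0.4681 -0.1496  0.0766] 127
box_vent_top 0.7 [217. 192.] 1412 med [ 0.491 -0.017  0.07 ] lo [ 0.445 -0.046  0.008] hi [0.505 0.02  0.104] top [ 0.4708 -0.0119  0.1028] 109
box_vent_top 0.64 [151. 204.] 203 med [ 0.475 -0.15   0.075] lo [ 0.457 -0.162  0.056] hi [ 0.482 -0.137  0.079] top [ 0.4691 -0.1492  0.0775] 101
jar 0.64 [216. 193.] 1363 med [ 0.491 -0.017  0.07 ] lo [ 0.451 -0.046  0.011] hi [0.506 0.019 0.104] top [ 0.4708 -0.0119  0.1028] 108
j
[... 1534 characters left out ...]
p [ 0.4675 -0.0126  0.105 ] 271
clip 0.96 [321. 166.] 461 med [ 0.623 -0.084  0.038] lo [ 0.601 -0.097  0.017] hi [ 0.652 -0.075  0.061] top [ 0.6325 -0.0858  0.0598] 47
clip 0.49 [204. 265.] 1541 med [0.46  0.097 0.065] lo [0.428 0.068 0.017] hi [0.49  0.134 0.069] top [0.4594 0.0991 0.0673] 940
cup 0.94 [204. 266.] 1631 med [0.46  0.096 0.065] lo [0.427 0.066 0.005] hi [0.489 0.139 0.069] top [0.4594 0.0991 0.0673] 941
pacifier_a 0.66 [311. 206.] 506 med [ 0.566 -0.075  0.017] lo [ 0.551 -0.098  0.013] hi [ 0.583 -0.056  0.043] top [ 0.5663 -0.0761  0.0419] 51
pacifier_a 0.64 [228. 209.] 563 med [0.556 0.065 0.016] lo [0.538 0.044 0.004] hi [0.576 0.09  0.043] top [0.5567 0.0656 0.0417] 55
```

```bash
python3 -c "
import cv2,numpy as np
a=cv2.imread('pics/scene0.png');b=cv2.imread('pics/top0.png')
b=cv2.resize(b[120:320,170:430],None,fx=1.5,fy=1.5,interpolation=2);a=cv2.resize(a[150:300,110:310],(400,300))
cv2.imwrite('pics/c.png',np.hstack([a,b]))"
```

```text
(no output)
```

View pics/c.png

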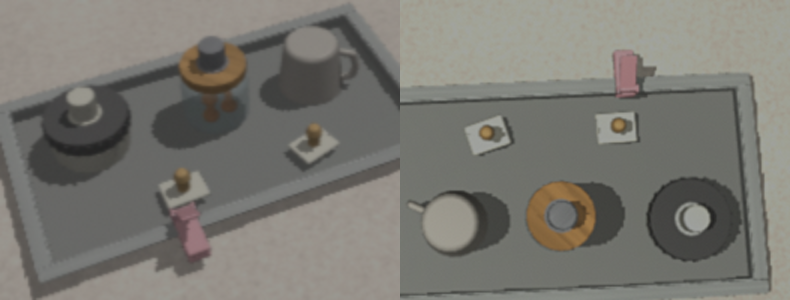

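View pics/top0.png

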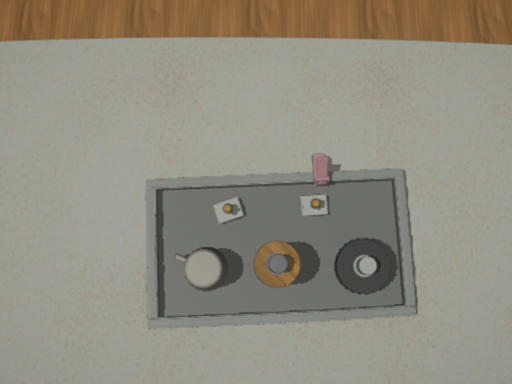

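Request:
{"api": "move_arm", "payload": {
  "deltas": [
    [0,0,0,8,255],
    [0,0,0,7.8,255],
    [0.02,-0.035,0,0,255],
    [0.02,-0.035,0,0,255],
    [0.02,-0.035,0,0,255],
    [0.02,-0.035,0,0,255],
    [0.02,-0.035,0,0,255],
    [0.02,-0.035,0,0,255],
    [0.02,-0.035,0,0,255],
    [0.02,-0.035,0,0,255],
    [0.02,-0.035,0,0,255],
    [0.02,-0.035,0,0,255],
    [0.02,-0.035,0,0,255],
    [0.02,-0.035,0,0,255],
    [0.02,-0.035,0,0,255],
    [0,0,0,0,255]
  ],
  "force": 10
}}

```text
t: 2.5
eef_pos: [0.4594, -0.1822, 0.2926]
tool_rot: [3.135, -0.006, -0.016]
wrist_force: [0.4, 0.3, 0.2]
gripper_width: 0.0004
```

Request:
{"api": "move_arm", "payload": {
  "deltas": [
    [0.004,-0.016,0,-0.9,255],
    [0.003,-0.017,0.02,0,255],
    [0,0,0.04,0,255],
    [0,0,0.04,0,255],
    [0,0,0.025,0,255],
    [0,0,0,0,255],
    [0,0,0,0,255]
  ]
}}

```text
t: 3.2
eef_pos: [0.47, -0.1478, 0.1669]
tool_rot: [3.133, -0.013, 0.001]
wrist_force: [1.2, -0.4, 0.4]
gripper_width: 0.0001
```

```bash
python3 - <<'E'
from h import *
p=vision.snapshot('scene');cv2.imwrite('pics/s1.png',cv2.resize(p['img'][110:290,70:310,::-1],None,fx=3,fy=3,interpolation=2))
s=get_state();print(s['eef_pos'],s['tool_rot'],s['wrist_force'])
E
```

```text
[ 0.46993606 -0.14785057  0.16706152] [ 3.13307946e+00 -1.33802979e-02  6.57942940e-04] [ 0.10138977  0.20220056 -0.90785846]
```

View pics/s1.png

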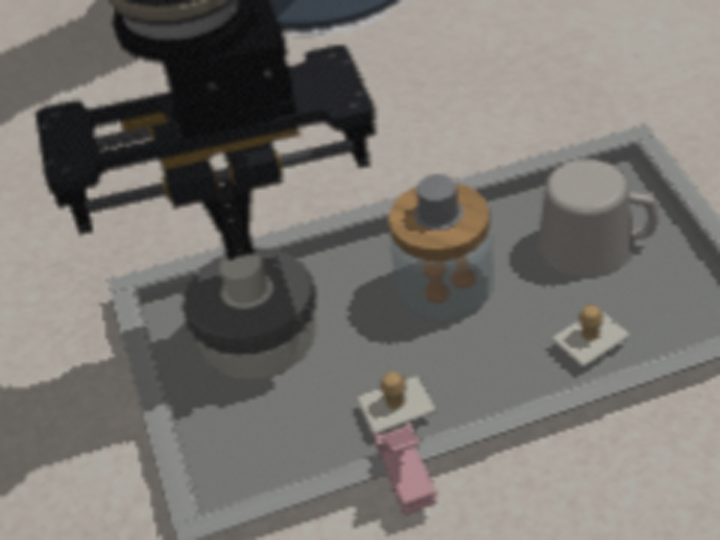

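Request:
{"api": "move_arm", "payload": {
  "deltas": [
    [-0.001,0.001,0.008,0,255],
    [-0.001,0,0.006,0,255],
    [0,0,0.003,0,255],
    [0,0,0.003,0,255],
    [0,0,0.003,0,255],
    [0,0,0.003,0,255]
  ]
}}

```text
t: 3.85
eef_pos: [0.4706, -0.1504, 0.1439]
tool_rot: [3.13, -0.022, -0.001]
wrist_force: [-0.5, 0.0, 2.6]
gripper_width: 0.0005
```

Request:
{"api": "move_arm", "payload": {
  "deltas": [
    [0,0,0.003,0,255],
    [0,0,0.003,0,255],
    [0,0,0.003,0,255],
    [0,0,0.002,0,255]
  ]
}}

```text
t: 4.25
eef_pos: [0.4707, -0.1504, 0.1328]
tool_rot: [3.13, -0.021, -0.001]
wrist_force: [-2.9, 0.7, 7.2]
gripper_width: 0.0001
```

Request:
{"api": "move_arm", "payload": {
  "deltas": [
    [0,0,0.002,0,255],
    [0,0,0.001,0,255]
  ]
}}

```text
t: 4.45
eef_pos: [0.4708, -0.1504, 0.1302]
tool_rot: [3.129, -0.02, -0.001]
wrist_force: [-2.8, 0.8, 7.5]
gripper_width: 0.0006
```

Request:
{"api": "move_arm", "payload": {
  "deltas": [
    [0,0,0.0015,0,255],
    [0,0,-0.004,0,255],
    [0,0,-0.01,0,255],
    [0,0,-0.03,0,255],
    [0,0,-0.03,0,255],
    [0,-0.04,0,0,255],
    [0,-0.04,0,0,255],
    [0,-0.04,0,0,255],
    [0,-0.018,0,0,255],
    [0,0,0,0,255]
  ]
}}

```text
t: 5.45
eef_pos: [0.4723, -0.0084, 0.2083]
tool_rot: [3.13, -0.03, -0.006]
wrist_force: [-0.2, -0.7, 0.7]
gripper_width: 0.0004
```

```bash
cat > chk.py <<'E'
from h import *
for n in('scene','top'):
    p=vision.snapshot(n)
    cv2.imwrite(f'pics/{n}_last.png',p['img'][...,::-1])
    for k,xy in (("box_vent_top",(.466,-.149)),("jar_seal_top",(.468,-.012)),("clip",(.62,-.085)),("cup",(.46,.097)),("pacifier_a",(.56,-.07)),("box",(.466,-.149)),("jar",(.468,-.012))):
        for o in models.outline_of(k,p)[:3]:
            P=pts(p,o['pixels'])
            if len(P)<5: continue
            if k[0]!='p' and np.linalg.norm(np.median(P,0)[:2]-xy)>.05: continue
            top=P[P[:,2]>np.percentile(P[:,2],96)-.004]
            print(n,k,round(o['confidence'],2),len(P),'top',np.round((top.min(0)+top.max(0))/2,4),len(top),'med',np.round(np.median(P,0),3))
s=get_state();print(s['t'],np.round(np.r_[s['eef_pos'],s['tool_rot'],s['wrist_force']],4))
E
python3 chk.py
```

```text
scene box_vent_top 0.62 151 top [ 0.4679 -0.1496  0.0617] 115 med [ 0.471 -0.15   0.06 ]
scene jar_seal_top 0.55 196 top [ 0.4696 -0.012   0.1031] 94 med [ 0.478 -0.013  0.1  ]
scene clip 0.59 384 top [ 0.6359 -0.0868  0.0581] 32 med [ 0.633 -0.087  0.026]
scene cup 0.65 1126 top [0.4649 0.0998 0.0653] 359 med [0.483 0.096 0.048]
scene pacifier_a 0.73 288 top [ 0.5867 -0.077   0.0389] 34 med [ 0.573 -0.077  0.016]
scene pacifier_a 0.61 279 top [0.5629 0.0645 0.0392] 32 med [0.565 0.062 0.016]
scene box 0.61 1595 top [ 0.468  -0.1501  0.0606] 128 med [ 0.485 -0.151  0.05 ]
scene jar 0.82 1411 top [ 0.4696 -0.0122  0.1023] 111 med [ 0.49  -0.017  0.07 ]
top clip 0.76 489 top [ 0.6312 -0.0862  0.0596] 65 med [ 0.623 -0.084  0.038]
top cup 0.97 800 top [0.4593 0.1007 0.157 ] 496 med [0.458 0.112 0.065]
top pacifier_a 0.65 483 top [0.53   0.0554 0.2493] 61 med [0.556 0.067 0.017]
top box 0.81 396 top [ 0.4725 -0.1205  0.2855] 266 med [ 0.476 -0.182  0.052]
6.25 [ 0.4721 -0.0112  0.2075  3.1287 -0.0287 -0.0111  0.4116 -0.2273  0.5436]
```

Request:
{"api": "move_arm", "payload": {
  "deltas": [
    [-0.005,0,0.012,0,255],
    [-0.002,0,0.008,0,255],
    [0,0,0.003,0,255],
    [0,0,0.003,0,255],
    [0,0,0.003,0,255]
  ]
}}

```text
t: 6.75
eef_pos: [0.4669, -0.0112, 0.1779]
tool_rot: [3.129, -0.031, -0.011]
wrist_force: [0.0, 0.0, -0.5]
gripper_width: 0.0005
```

Request:
{"api": "move_arm", "payload": {
  "deltas": [
    [0,0,0.003,0,255],
    [0,0,0.003,0,255],
    [0,0,0.003,0,255],
    [0,0,0.003,0,255],
    [0,0,0.003,0,255],
    [0,0,0.002,0,255]
  ]
}}

```text
t: 7.35
eef_pos: [0.4675, -0.0113, 0.1607]
tool_rot: [3.128, -0.03, -0.011]
wrist_force: [-3.2, -0.8, 7.1]
gripper_width: 0.0007
```

Request:
{"api": "move_arm", "payload": {
  "deltas": [
    [0,0,0.002,0,255],
    [0,0,0.002,0,255]
  ]
}}

```text
t: 7.55
eef_pos: [0.4675, -0.0112, 0.1571]
tool_rot: [3.128, -0.03, -0.011]
wrist_force: [-3.6, 0.8, 7.5]
gripper_width: 0.0005
```

Request:
{"api": "move_arm", "payload": {
  "deltas": [
    [0,0,0.0015,0,255],
    [0,0,-0.004,0,255],
    [0,0,-0.01,0,255],
    [0,0,-0.03,0,255],
    [0.03,0.015,0,0,255],
    [0.03,0.015,0,0,255],
    [0.03,0.015,0,0,255],
    [0.03,0.015,0,0,255],
    [0.03,0.015,0,0,255],
    [0,0,0,0,255],
    [0,0,0,0,255]
  ]
}}

```text
t: 8.65
eef_pos: [0.622, -0.0898, 0.2124]
tool_rot: [3.127, -0.039, -0.009]
wrist_force: [-0.8, 0.6, 0.2]
gripper_width: 0.0001
```

```bash
python3 chk.py
```

```text
scene box_vent_top 0.51 54 top [ 0.5554 -0.1488  0.1533] 53 med [ 0.465 -0.148  0.061]
scene clip 0.81 353 top [ 0.6363 -0.0866  0.0581] 28 med [ 0.635 -0.088  0.027]
scene cup 0.72 972 top [0.4647 0.1029 0.0655] 322 med [0.484 0.098 0.049]
scene pacifier_a 0.63 341 top [ 0.5862 -0.0772  0.0401] 37 med [ 0.574 -0.078  0.016]
scene pacifier_a 0.57 274 top [0.5616 0.0647 0.0396] 30 med [0.565 0.062 0.016]
scene box 0.76 1087 top [ 0.5561 -0.1598  0.1478] 70 med [ 0.496 -0.147  0.049]
scene jar 0.72 672 top [ 0.6478 -0.0569  0.2096] 27 med [ 0.5   -0.01   0.041]
top box_vent_top 0.59 229 top [ 0.4645 -0.1496  0.0635] 204 med [ 0.464 -0.15   0.062]
top jar_seal_top 0.83 282 top [ 0.4672 -0.012   0.09  ] 242 med [ 0.468 -0.012  0.089]
top clip 0.81 294 top [ 0.6049 -0.0754  0.1328] 50 med [ 0.612 -0.084  0.036]
top cup 0.57 1621 top [0.4593 0.0992 0.0672] 999 med [0.46  0.097 0.065]
top pacifier_a 0.97 540 top [0.5566 0.0656 0.0413] 56 med [0.556 0.066 0.017]
top pacifier_a 0.71 535 top [ 0.5665 -0.0765  0.0413] 60 med [ 0.565 -0.075  0.017]
top box 0.97 2455 top [ 0.4652 -0.1491  0.0625] 239 med [ 0.465 -0.147  0.052]
top jar 0.87 1761 top [ 0.4679 -0.0121  0.0893] 271 med [ 0.466 -0.011  0.08 ]
9.45 [ 0.6219 -0.0899  0.2124  3.1264 -0.0389 -0.0084  0.3463 -0.4347 -0.1905]
```

Request:
{"api": "move_arm", "payload": {
  "deltas": [
    [0.004,-0.003,0.02,0,255],
    [0.003,-0.002,0.025,0,255],
    [0,0,0.02,0,255],
    [0,0,0.01,0,255],
    [0,0,0,0,255]
  ]
}}

```text
t: 9.95
eef_pos: [0.6335, -0.0863, 0.1367]
tool_rot: [3.126, -0.043, -0.009]
wrist_force: [-0.4, -0.2, 0.2]
gripper_width: 0.0005
```

```bash
python3 - <<'E'
from h import *
p=vision.snapshot('scene');cv2.imwrite('pics/s2.png',cv2.resize(p['img'][180:300,120:280,::-1],None,fx=4,fy=4,interpolation=2))
E
```

```text
(no output)
```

View pics/s2.png

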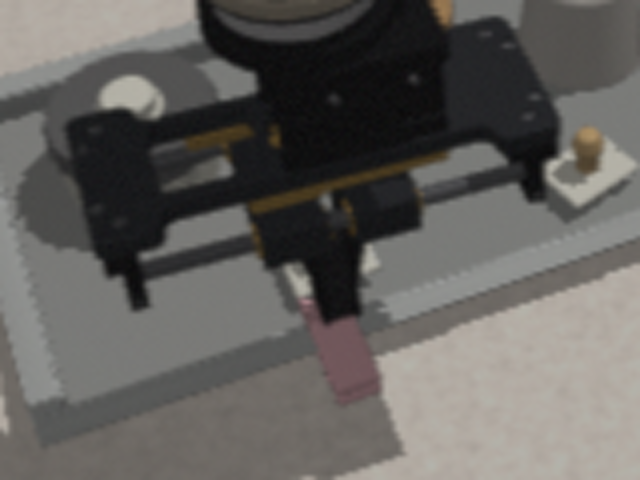

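Request:
{"api": "move_arm", "payload": {
  "deltas": [
    [-0.003,0,0.003,0,255],
    [-0.001,0,0.003,0,255],
    [0,0,0.003,0,255],
    [0,0,0.003,0,255],
    [0,0,0.003,0,255]
  ]
}}

```text
t: 10.5
eef_pos: [0.6335, -0.0866, 0.1262]
tool_rot: [3.125, -0.054, -0.009]
wrist_force: [0.7, 0.5, 1.3]
gripper_width: 0.0001
```

Request:
{"api": "move_arm", "payload": {
  "deltas": [
    [0,0,0.003,0,255],
    [0,0,0.003,0,255],
    [0,0,0.003,0,255],
    [0,0,0.003,0,255],
    [0,0,0.003,0,255]
  ]
}}

```text
t: 11.0
eef_pos: [0.6378, -0.0865, 0.1125]
tool_rot: [3.126, -0.063, -0.009]
wrist_force: [2.5, 0.2, 3.0]
gripper_width: 0.0007
```

Request:
{"api": "move_arm", "payload": {
  "deltas": [
    [-0.001,0,0.0025,0,255],
    [-0.001,0,0.0025,0,255],
    [0,0,0.002,0,255]
  ]
}}

```text
t: 11.3
eef_pos: [0.6371, -0.0865, 0.1055]
tool_rot: [3.126, -0.065, -0.009]
wrist_force: [0.7, 0.4, 5.1]
gripper_width: 0.0005
```

Request:
{"api": "move_arm", "payload": {
  "deltas": [
    [0,0,0.001,0,255],
    [0,0,-0.003,0,255],
    [0,0,-0.01,0,255],
    [0,0,-0.03,0,255],
    [0,0,-0.04,0,255],
    [0,0,-0.04,0,255],
    [0.02,0.04,-0.02,0,255],
    [0.0,0.045,0,0,255],
    [0,0.045,0,0,255],
    [0,0.045,0,0,255],
    [0,0.045,0,0,255],
    [0,0.045,0,0,255],
    [0,0,0,0,255],
    [0,0,0,0,255]
  ]
}}

```text
t: 12.7
eef_pos: [0.6329, -0.3561, 0.2525]
tool_rot: [3.13, -0.027, -0.004]
wrist_force: [1.6, 0.8, 1.2]
gripper_width: 0.0004
```

```bash
python3 chk.py; python3 - <<'E'
from h import *
for n in('top','scene'):
  p=vision.snapshot(n);v,u=np.mgrid[0:384,0:512];P=pts(p,np.ones((384,512),bool))
  f=lambda c,r0,r1:P[(np.hypot(P[:,0]-c[0],P[:,1]-c[1])>r0)&(np.hypot(P[:,0]-c[0],P[:,1]-c[1])<r1)]
  for k,c,ro in(('box',(.466,-.149),.036),('jar',(.4685,-.012),.031)):
    print(n,k,'button',np.median(f(c,0,.009)[:,2]),'cap',np.median(f(c,.022,ro)[:,2]))
  for dx in range(-10,40,5):
    q=P[(abs(P[:,0]-.615-dx/1e3)<.0025)&(abs(P[:,1]+.086)<.006)]
    if len(q):print(dx,np.round(np.median(q[:,2]),4),len(q),end=' | ')
  print()
a=cv2.imread('pics/scene_last.png')[150:300,110:310];b=cv2.imread('pics/top_last.png')[120:320,170:430]
cv2.imwrite('pics/c2.png',np.hstack([cv2.resize(a,(400,300),interpolation=2),cv2.resize(b,(390,300),interpolation=2)]))
E
```

```text
scene box_vent_top 0.65 151 top [ 0.4676 -0.1501  0.0618] 109 med [ 0.472 -0.15   0.061]
scene clip 0.56 315 top [ 0.6315 -0.0869  0.0415] 93 med [ 0.639 -0.088  0.035]
scene cup 0.84 1091 top [0.4641 0.0998 0.0656] 358 med [0.483 0.096 0.048]
scene pacifier_a 0.83 369 top [ 0.5847 -0.0835  0.0398] 41 med [ 0.573 -0.079  0.016]
scene pacifier_a 0.63 273 top [0.5615 0.0653 0.0398] 30 med [0.564 0.063 0.016]
scene box 0.65 1636 top [ 0.4682 -0.1503  0.0607] 131 med [ 0.485 -0.151  0.05 ]
scene jar 0.96 1373 top [ 0.4706 -0.0123  0.087 ] 110 med [ 0.491 -0.017  0.068]
top jar_seal_top 0.64 284 top [ 0.4672 -0.012   0.0898] 241 med [ 0.466 -0.012  0.089]
top clip 0.57 472 top [ 0.6262 -0.0854  0.0413] 174 med [ 0.625 -0.084  0.037]
top cup 0.82 1677 top [0.46   0.0991 0.0669] 997 med [0.46  0.097 0.065]
top pacifier_a 0.84 490 top [0.5566 0.0656 0.0413] 64 med [0.556 0.066 0.017]
top pacifier_a 0.66 536 top [ 0.5668 -0.0764  0.0409] 61 med [ 0.565 -0.075  0.016]
top box 0.63 2535 top [ 0.4653 -0.1492  0.062 ] 239 med [ 0.465 -0.148  0.052]
top box 0.47 228 top [ 0.4652 -0.1491  0.0631] 193 med [ 0.465 -0.148  0.062]
top jar 0.93 1720 top [ 0.4672 -0.0121  0.0892] 269 med [ 0.467 -0.011  0.08 ]
13.5 [ 6.3400e-01 -3.5560e-01  2.5330e-01  3.1278e+00 -2.9200e-02 -2.0000e-03
 -1.2049e+00 -6.1210e-01 -8.0310e-01]
top box button 0.06222338414602252 cap 0.05239188354965458
top jar button 0.08899977027434637 cap 0.0793064869552577
-10 0.0346 37 | -5 0.0372 20 | 0 0.0369 22 | 5 0.0386 19 | 10 0.0383 25 | 15 0.0401 23 | 20 0.0409 23 | 25 0.0421 22 | 30 0.0416 14 | 35 0.0267 12 | 
scene box button 0.06103888104062344 cap 0.051348138843184815
scene jar button 0.0879340959614475 cap 0.07808092479526826
-10 0.0352 2 | -5 0.0361 14 | 0 0.036 13 | 5 0.037 14 | 10 0.0379 12 | 15 0.0384 11 | 20 0.0403 15 | 25 0.0388 23 | 30 0.0268 38 | 35 0.0253 35 |
```

View pics/c2.png

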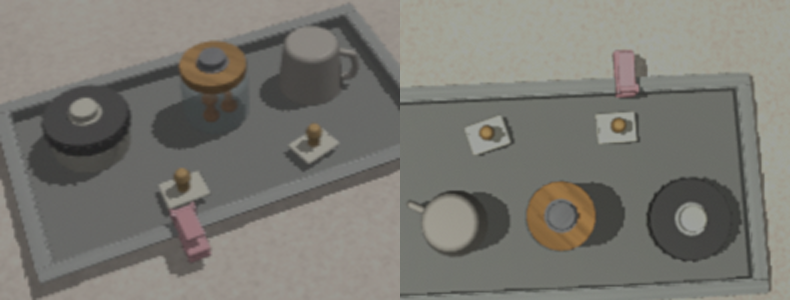

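```bash
python3 -c "
from h import *
print(job_done())"
```

```text
the job is handed in; nothing more can be done
None
```

I pressed the vent button, then the seal button, then the clip tab with the closed fingertips, and handed the job in at about 14 s. The arm was clear of everything by then.

- **Buttons:** in the last pictures both stand 9.7–9.9 mm proud of their cap and lid, against 10 mm expected when down. The wrist force read up to about 7.5 N before the last 1.5 mm of each press, which was not read.
- **Clip tab:** I pushed it past the 0.55 rad point, reading about 5 N just before the last 1 mm. Its end dropped about 18 mm. The slope I measured afterwards is noisy, about 9–12° against 8.5° expected, so the pictures alone do not confirm it. I judged it down from the press depth and the force.
- **Box, jar, cup and pacifiers:** nearly every position agrees with the start to within about 1 mm. The exceptions are single scene-camera readings: up to 3 mm on the box and jar buttons and 6.5 mm in y on one pacifier. The overhead view has all of these within 1 mm of the start, so I took them as measurement noise.

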